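Put the slip bottles away in the divided box

TASK

Put the two slim bottles with pointed nozzles away in the plywood divided box: stand one in each of its two empty cells, nozzle up, right down on the floor of the cell. Do not knock either of them over on the way.

Things in the scene. Friction and masses are not known exactly. Their poses are not given: they have to be found in the camera images.
- bottle_a: slip bottle: slim white squeeze bottle, rigid, 60 to 130 g, the only kind here with a pointed nozzle. Round body 38 mm across, straight up to 85 mm above its foot; sloping shoulder, 24 mm wide grey collar (93 to 102 mm), grey cone to 122 mm. Starts upright on the table among white containers with flat grey caps. Origin: centre of its foot; z up along the bottle; yaw means nothing.
- bottle_b: the second slip bottle, same shape, size and weight as bottle_a, also starting upright on the table. Origin: centre of its foot; z up along the bottle; yaw means nothing.
- cell_1 (a point): floor centre of an empty cell of the divided box, 6 mm above the table. The box is open-topped plywood fixed to the table, 142 x 142 mm, 48 mm high; walls, floor and dividers 6 mm thick: 2 x 2 cells of 62 x 62 mm, 42 mm deep, centres 68 mm apart. The other two cells hold small pots lower than the rim. Axes: z up, x and y along the walls; the box's centre is at (-34, -34) mm.
- cell_2 (a point): floor centre of the other empty cell of the same box, diagonally opposite cell_1 (96 mm apart), 6 mm above the table. Axes: z up, x and y along the walls; the box's centre is at (34, 34) mm.

How it is judged:
At the end, for the whole second after the job is handed in: One bottle stands in each of the two empty cells (either way round): foot within 20 mm of the cell's centre and less than 8 mm above its floor, upright within 0.17 rad, at rest (under 0.02 m/s) ((((horizontal distance between bottle_a and cell_1 below 0.02 m and z of bottle_a in the frame of cell_1 below 0.008 m) and (horizontal distance between bottle_b and cell_2 below 0.02 m and z of bottle_b in the frame of cell_2 below 0.008 m)) or ((horizontal distance between bottle_a and cell_2 below 0.02 m and z of bottle_a in the frame of cell_2 below 0.008 m) and (horizontal distance between bottle_b and cell_1 below 0.02 m and z of bottle_b in the frame of cell_1 below 0.008 m))) and angle between each of bottle_a, bottle_b's own z axis and vertical below 0.17 rad and linear speed of each of bottle_a, bottle_b below 0.02 m/s); the robot touches nothing.
It fails at once if a slip bottle is knocked over (tilted more than 0.8 rad) (angle between any of bottle_a, bottle_b's own z axis and vertical above 0.8 rad).
It also fails if it takes over 56 s, if anything falls off the work surface, if the arm or the gripper's body presses on something with over 40 N, if the wrist force passes 120 N, or if a joint passes its speed limit or range.

ROBOT

A 6-joint arm with a two-finger parallel gripper is mounted at the origin on the work surface. World frame = base frame: x ahead of the robot, y to its left, z up, the work surface at z = 0. Lengths are in m, angles in rad, forces in N, time in s.
With the tool pointing down it reaches from about 0.3 to 1 m from the base axis. Payload 5.1 kg.
Tool frame: the origin (TCP) lies midway between the tips of the shut fingers; the grasp point (between the pads) lies 19 mm behind it (pinch_z is the distance from the TCP to the grasp point, in m); z points along the fingers, y is the line along which they close (so a half turn about z gives the same grasp; the last joint's range is limited). The gripper opens to 95 mm and grips with 3 to 60 N. Pads are 20 mm wide; open, the fingers measure 119 mm over their backs; the gripper's body (75 mm by 180 mm) begins 59 mm behind the grasp point.
Start: joints at [-1.227, 0.124, 1.65, -0, 1.367, -0.083], TCP at [0.269, -0.592, 0.215] pointing down, gripper open.
Joint ranges: [-2.61, 2.61], [-1.02, 2.33], [0.03, 2.71], [-1.35, 4.49], [0.32, 2.68], [-2.91, 2.91]. Speed limits (rad/s): [2.57, 2.57, 3.14, 3.14, 3.14, 3.14].

INTERFACE

Orientations are given as a unit quaternion [w, x, y, z].
In Python, from station import * gives the robot as it stands.
- The arm moves only by the tool arm_command, never from a script. Its argument "commands" is a list of rows, each an object of numbers: "dx", "dy", "dz": the shift along the tool's x, y, z in cm; "yaw": the turn about the tool's z in degrees. A call has 1 to 8 rows; each row is the pose to reach, as a shift and turn from the pose commanded when the call began, along the tool's axes at that moment; what a row does not reach only later rows make up. A row lasts 1/10 s, in which the tool goes at most 50 mm and 8.59 degrees, less where a joint would pass 70% of its speed; a pose out of reach is approached as far as the arm can. A call with a gripper value outside its range is refused whole. "hand" is the closure, from -1 (fully open) to 1 (shut), set as the call begins (left out, the last holds). The fingers move at their own pace and stop on an object; "force" is the grip in N (left out, the last holds). Time passes only in rows, so rows that repeat a pose let the fingers close. It gives the time, the measured TCP pose, the force and the opening at its end, in the units of the state.
- observe(): the state, without advancing time (a new reading comes with each control period).
- grab_frame(name): name is "scene" or "top" or "wrist"; returns (picture, depth): 420x560x3 uint8, red, green, blue; 420x560 float32, m along the optical axis (not along the pixel's ray), 0 where there is no reading.
- get_calibration(name): a dict with "fx", "fy", "cx", "cy" (pixels), "xyz" and "orientation" of the camera in the world. Camera axes: x right, y down, z forward; pixel columns grow to the right and rows downward; lengths in m; the calibration is good to about 2 mm. The wrist camera is an equidistant fisheye: a pixel r from the principal point sees the ray r / f radians off the axis. A picture is of the moment at which its call begins: read the wrist's pose just before it. get_calibration takes no time and is no camera call; for the wrist camera it gives the pose at the moment of the call.
- close_job(): hands the job in, once; it reports no verdict.
The state is a dict: "t": time; "joints": joint angles; "dq": joint speeds; "tau": joint torques, N m; "position": TCP position; "orientation": TCP orientation; "contact_force": force on the tool from outside, world axes, zero at the start; "wrist_torque": the same for the moment, N m; "width": finger opening in m.
Only numpy, scipy, OpenCV 4.12 (cv2) and the standard library are available. Lean on these libraries where they do the work, as an engineer would, in place of code of your own. Each camera call takes 0.05 s, during which the arm holds its last target. There are 200 camera calls.

## Working session

There is one attempt and no reset: what is moved stays moved. The work goes in short steps, Python scripts to look and compute and a tool call to move; the robot and the scene stay as the last step left them, time stands still between calls to the robot, and variables do not carry over. Pictures are saved under pics/ and viewed, on a budget of 10 in all, crops included, one or two more only if the job needs it, and the job is handed in when it is done.

Besides the shell and the picture viewer there is one more tool, called as name(argument=value, ...), one argument or row to a line, values as JSON. arm_command: Moves the arm, as the interface text tells. Its arguments: {"type":"object","properties":{"commands":{"type":"array","items":{"type":"object","properties":{"dx":{"type":"number"},"dy":{"type":"number"},"dz":{"type":"number"},"yaw":{"type":"number"}}}},"hand":{"type":"number"},"force":{"type":"number"}},"required":["commands"]}

```bash
mkdir -p pics
cat > h.py <<'E'
from station import *
import numpy as np, cv2
from scipy.spatial.transform import Rotation as R
def rot(q): return R.from_quat([q[1],q[2],q[3],q[0]]).as_matrix()
def cloud(d,c):
    v,u=np.mgrid[:d.shape[0],:d.shape[1]]
    p=np.stack([(u-c['cx'])/c['fx']*d,(v-c['cy'])/c['fy']*d,d],-1)
    return p@rot(c['orientation']).T+np.array(c['xyz'])
E
python3 - <<'E'
from h import *
ims=[]
for n in('top','scene'):
    c=get_calibration(n);p,d=grab_frame(n);np.savez(n+'.npz',p=p,d=d)
    cv2.imwrite(f'pics/{n}1.png',p[...,::-1]);print(n,c)
s=observe();print(s['t'],s['position'],s['orientation'],s['width'])
E
```

```text
top {'fx': 536.5072989189463, 'fy': 536.5072989189463, 'cx': 275.1008913407977, 'cy': 210.66439780531235, 'xyz': array([0.38449723, 0.00625576, 0.93993019]), 'orientation': array([ 0.07230701, -0.70028766,  0.70850131, -0.04893645])}
scene {'fx': 470.0138133562761, 'fy': 470.0138133562761, 'cx': 273.3352042548292, 'cy': 210.73444568695822, 'xyz': array([ 1.09577411, -0.52861647,  0.55919744]), 'orientation': array([-0.4308999 ,  0.81546624,  0.34711035, -0.16986612])}
0.1 [ 0.26885286 -0.59114442  0.21349374] [-9.50583134e-04  9.77314616e-01  2.11790514e-01 -1.23845104e-04] 0.09493072576689637
```

View pics/top1.png

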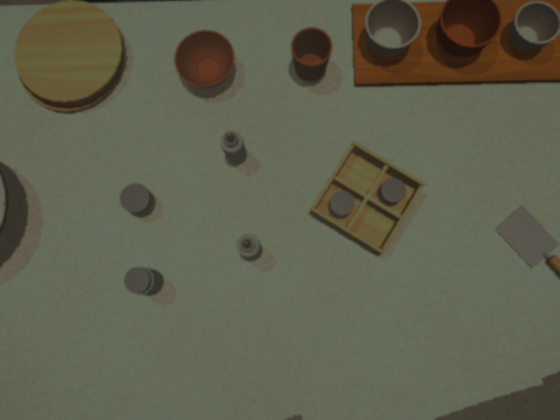

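View pics/scene1.png

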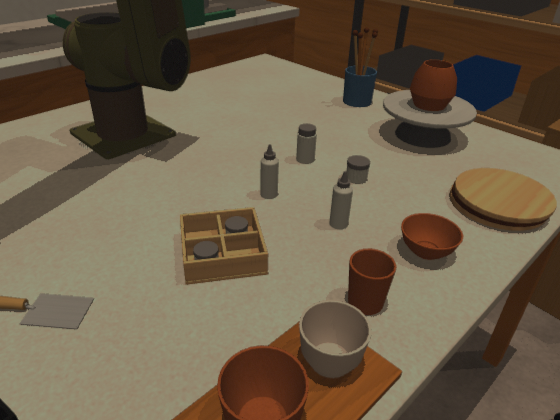

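The top picture shows the slip bottles at about (232,145) and (249,246). The box is centred near (367,198), with pots at (341,205) and (392,191), so the empty cells are near (357,172) and (372,225). The scene view agrees, with nozzles at about (344,178) and (269,152).

Run:
```python
from h import *
P={}
for n in('top','scene'):
    z=np.load(n+'.npz');P[n]=cloud(z['d'],get_calibration(n))
T=P['top'];S=P['scene']
flat=T[220:260,430:480].reshape(-1,3);print('table z',np.median(flat[:,2]),np.median(S[300:330,100:170].reshape(-1,3)[:,2]))
def circ(p):
    A=np.c_[2*p[:,:2],np.ones(len(p))];s=np.linalg.lstsq(A,(p[:,:2]**2).sum(1),rcond=None)[0]
    return s[:2],np.sqrt(s[2]+s[:2]@s[:2])
for tu,tv in((232,145),(249,246)):
    w=T[tv-30:tv+30,tu-30:tu+30].reshape(-1,3)
    c=w[w[:,2]>0.108,:2].mean(0);print('top tip c',c,(w[:,2]>.108).sum(),w[:,2].max())
    for n in P:
        q=P[n].reshape(-1,3);q=q[np.linalg.norm(q[:,:2]-c,axis=1)<.035]
        b=q[(q[:,2]>.015)&(q[:,2]<.083)];t=q[q[:,2]>.105]
        print(n,len(b),'circ',circ(b),'tip',t[:,:2].mean(0),len(t),q[:,2].max())
w=T[130:270,290:440].reshape(-1,3);r=w[(w[:,2]>.044)&(w[:,2]<.054)]
rc=cv2.minAreaRect((r[:,:2]*1000).astype(np.float32));print('box top',rc,len(r))
q=S.reshape(-1,3);q=q[(np.linalg.norm(q[:,:2]-np.array(rc[0])/1000,axis=1)<.11)&(q[:,2]>.043)&(q[:,2]<.054)]
print('box scene',cv2.minAreaRect((q[:,:2]*1000).astype(np.float32)),len(q))
for k in((357,172),(372,225),(341,205),(392,191)): print(k,T[k[1],k[0]])
# everything tall
m=(T[...,2]>.03)&(T[...,2]<.4);_,_,st,ce=cv2.connectedComponentsWithStats(m.astype(np.uint8))
for s,c in zip(st[1:],ce[1:]):
    if s[4]>80:
        u,v=c.astype(int);print('obj',c.round(),s[4],T[v,u].round(3))
```

```text
table z -0.0017643213356207665 0.0004926600625727584
top tip c [0.57743519 0.07769447] 51 0.9399301923208806
top 0 circ (array([0., 0.]), np.float64(0.0)) tip [nan nan] 0 0.004434823806242938
scene 0 circ (array([0., 0.]), np.float64(0.0)) tip [nan nan] 0 0.0033600715544943593
top tip c [0.45110921 0.05749254] 49 0.9399301923208806
top 99 circ (array([0.47856855, 0.07831296]), np.float64(0.01866700851087824)) tip [0.47658882 0.0769501 ] 34 0.12341763855349219
scene 124 circ (array([0.47938649, 0.06395172]), np.float64(0.0043967478556391874)) tip [0.47924686 0.07568405] 11 0.12223967084022896
box top ((563.2830810546875, -121.78984069824219), (141.86651611328125, 142.3270721435547), 57.07902908325195) 1025
box scene ((565.6805419921875, -120.49850463867188), (141.9886932373047, 146.33326721191406), 57.0189094543457) 1464
(357, 172) [ 0.61441377 -0.10997776  0.0059652 ]
(372, 225) [ 0.51847345 -0.13248827  0.00792337]
(341, 205) [ 0.54824506 -0.07635791  0.04356723]
(392, 191) [ 0.5718651  -0.16389993  0.03974004]
obj [68. 51.] 8654 [0.844 0.411 0.038]
obj [393.  24.] 1875 [ 0.887 -0.181  0.024]
obj [470.  24.] 2322 [ 0.884 -0.321  0.022]
obj [535.  25.] 1541 [ 0.877 -0.436  0.03 ]
obj [311.  49.] 1232 [ 0.845 -0.032  0.018]
obj [202.  52.] 994 [0.848 0.169 0.014]
obj [233. 145.] 565 [0.641 0.101 0.098]
obj [369. 196.] 2126 [ 0.564 -0.123  0.04 ]
obj [  3. 202.] 391 [0.555 0.481 0.089]
obj [393. 190.] 505 [ 0.573 -0.164  0.041]
obj [135. 198.] 752 [0.565 0.276 0.046]
obj [342. 203.] 501 [ 0.554 -0.077  0.042]
obj [249. 246.] 493 [0.474 0.076 0.106]
obj [142. 280.] 817 [0.424 0.249 0.086]<stdin>:16: RuntimeWarning: Mean of empty slice.
  ret = um.true_divide(
```

```bash
cat >> h.py <<'E'
def plan(goal,yaw_world,n=1):
    """shift in tool axes (cm) and yaw (deg) from the measured pose to goal, tool x to yaw_world (deg)"""
    s=observe();M=rot(s['orientation']);d=M.T@(np.array(goal)-s['position'])*100
    a=np.degrees(np.arctan2(M[1,0],M[0,0]))
    print('t',round(s['t'],2),'tcp',np.round(s['position'],4),'toolx deg',round(a,2),'tilt',np.round(M[:2,2],4),'w',round(s['width'],4),'F',np.round(s['contact_force'],1))
    print(' -> d cm',d.round(2),'yaw',round(a-yaw_world,2))
E
python3 - <<'E'
from h import *
P={}
for n in('top','scene'):
    z=np.load(n+'.npz');c=cloud(z['d'],get_calibration(n)).reshape(-1,3);P[n]=c[z['d'].ravel()>0]
for c0 in((.641,.101),(.478,.0765)):
  for n in P:
    q=P[n];q=q[np.linalg.norm(q[:,:2]-c0,axis=1)<.035]
    for lo,hi in((.02,.083),(.094,.101),(.104,.14)):
        t=q[(q[:,2]>lo)&(q[:,2]<hi)];A=np.c_[2*t[:,:2],np.ones(len(t))]
        s=np.linalg.lstsq(A,(t[:,:2]**2).sum(1),rcond=None)[0]
        print(n,lo,len(t),'mean',t[:,:2].mean(0).round(4),'circ',s[:2].round(4),np.sqrt(abs(s[2]+s[:2]@s[:2])).round(4))
plan((.641,.1,.2),12.05)
E
```

```text
top 0.02 245 mean [0.6391 0.1004] circ [0.6519 0.1054] 0.0185
top 0.094 78 mean [0.6505 0.1048] circ [0.6517 0.1051] 0.0102
top 0.104 52 mean [0.6498 0.1044] circ [0.6506 0.1043] 0.0043
scene 0.02 529 mean [0.6618 0.0951] circ [0.6544 0.106 ] 0.0175
scene 0.094 39 mean [0.6587 0.0998] circ [0.6544 0.1057] 0.0106
scene 0.104 58 mean [0.6554 0.1045] circ [0.654  0.1057] 0.0045
top 0.02 103 mean [0.4673 0.0705] circ [0.4785 0.0782] 0.0185
top 0.094 91 mean [0.478  0.0778] circ [0.4785 0.0783] 0.0098
top 0.104 51 mean [0.4779 0.0776] circ [0.4793 0.0781] 0.0048
scene 0.02 445 mean [0.4908 0.07  ] circ [0.4811 0.0793] 0.0175
scene 0.094 37 mean [0.4868 0.075 ] circ [0.4806 0.0795] 0.0114
scene 0.104 48 mean [0.4828 0.0776] circ [0.483 0.078] 0.004
t 0.1 tcp [ 0.2689 -0.5911  0.2135] toolx deg 24.45 tilt [-0.0006  0.0018] w 0.0949 F [-0.1 -0.2 -0.5]
 -> d cm [ 62.49 -47.51   1.45] yaw 12.4
```

arm_command(
  commands=[
    {"dx": 63.8, "dy": -47.5, "dz": 0, "yaw": 12.4},
    {"dx": 63.8, "dy": -47.5, "dz": 0, "yaw": 12.4},
    {"dx": 63.8, "dy": -47.5, "dz": 0, "yaw": 12.4},
    {"dx": 63.8, "dy": -47.5, "dz": 0, "yaw": 12.4},
    {"dx": 63.8, "dy": -47.5, "dz": 0, "yaw": 12.4},
    {"dx": 63.8, "dy": -47.5, "dz": 0, "yaw": 12.4},
    {"dx": 63.8, "dy": -47.5, "dz": 0, "yaw": 12.4},
    {"dx": 63.8, "dy": -47.5, "dz": 0, "yaw": 12.4},
  ],
  hand=-1,
  force=20,
)

```text
t: 0.9
position: [0.4626, -0.2394, 0.2143]
orientation: [-0.0, 0.994, 0.105, -0.0]
contact_force: [1.3, -0.7, 0.4]
width: 0.095
```

```bash
python3 -c "
from h import *
plan((.653,.1055,.2135),12.05)"
```

```text
t 0.9 tcp [ 0.4626 -0.2394  0.2143] toolx deg 12.04 tilt [-0.0002  0.0002] w 0.095 F [ 1.3 -0.7  0.4]
 -> d cm [ 25.82 -29.76   0.08] yaw -0.01
```

arm_command(
  commands=[
    {"dx": 23, "dy": -26.5, "dz": 0},
    {"dx": 23, "dy": -26.5, "dz": 0},
    {"dx": 23, "dy": -26.5, "dz": 0},
    {"dx": 23, "dy": -26.5, "dz": 0},
    {"dx": 23, "dy": -26.5, "dz": 0},
    {"dx": 23, "dy": -26.5, "dz": 0},
    {"dx": 23, "dy": -26.5, "dz": 0},
    {"dx": 23, "dy": -26.5, "dz": 0},
  ],
)

```text
validation failed for argument at $.co...
```

arm_command(
  commands=[
    {"dx": 0},
    {"dx": 0},
    {"dx": 0},
    {"dx": 0},
  ],
)

```text
validation failed for argument at $.co...
```

```bash
python3 -c "
from h import *
plan((.653,.1055,.2135),12.05)"
```

```text
t 0.9 tcp [ 0.4626 -0.2394  0.2143] toolx deg 12.04 tilt [-0.0002  0.0002] w 0.095 F [ 1.3 -0.7  0.4]
 -> d cm [ 25.82 -29.76   0.08] yaw -0.01
```

arm_command(
  commands=[
    {"dx": 23, "dy": -26.5, "dz": 0, "yaw": 0},
    {"dx": 23, "dy": -26.5, "dz": 0, "yaw": 0},
    {"dx": 23, "dy": -26.5, "dz": 0, "yaw": 0},
    {"dx": 23, "dy": -26.5, "dz": 0, "yaw": 0},
    {"dx": 23, "dy": -26.5, "dz": 0, "yaw": 0},
    {"dx": 23, "dy": -26.5, "dz": 0, "yaw": 0},
    {"dx": 23, "dy": -26.5, "dz": 0, "yaw": 0},
    {"dx": 23, "dy": -26.5, "dz": 0, "yaw": 0},
  ],
)

```text
t: 1.7
position: [0.633, 0.0706, 0.2136]
orientation: [-0.001, 0.994, 0.108, -0.0]
contact_force: [-0.1, -1.4, 0.4]
width: 0.0949
```

arm_command(
  commands=[
    {"dx": 0, "dy": 0, "dz": 0, "yaw": 0},
    {"dx": 0, "dy": 0, "dz": 0, "yaw": 0},
    {"dx": 0, "dy": 0, "dz": 0, "yaw": 0},
    {"dx": 0, "dy": 0, "dz": 0, "yaw": 0},
  ],
)

```text
t: 2.1
position: [0.6315, 0.0645, 0.2149]
orientation: [0.0, 0.995, 0.104, 0.0]
contact_force: [0.1, 0.1, -0.5]
width: 0.0953
```

```bash
python3 -c "
from h import *
plan((.653,.1055,.2135),12.05)"
```

```text
t 2.1 tcp [0.6315 0.0645 0.2149] toolx deg 11.95 tilt [ 0.0002 -0.0001] w 0.0953 F [ 0.1  0.1 -0.5]
 -> d cm [ 2.95 -3.57  0.14] yaw -0.1
```

arm_command(
  commands=[
    {"dx": 2.95, "dy": -3.55, "dz": 0, "yaw": 0},
    {"dx": 2.95, "dy": -3.55, "dz": 2, "yaw": 0},
    {"dx": 2.95, "dy": -3.55, "dz": 4, "yaw": 0},
    {"dx": 2.95, "dy": -3.55, "dz": 7, "yaw": 0},
    {"dx": 2.95, "dy": -3.55, "dz": 10, "yaw": 0},
    {"dx": 2.95, "dy": -3.55, "dz": 13, "yaw": 0},
    {"dx": 2.95, "dy": -3.55, "dz": 15, "yaw": 0},
    {"dx": 2.95, "dy": -3.55, "dz": 15.9, "yaw": 0},
  ],
)

```text
t: 2.9
position: [0.6514, 0.1056, 0.053]
orientation: [-0.0, 0.995, 0.104, -0.002]
contact_force: [-0.1, 0.6, -1.1]
width: 0.095
```

arm_command(
  commands=[
    {"dx": 0, "dy": 0, "dz": 0, "yaw": 0},
    {"dx": 0, "dy": 0, "dz": 0, "yaw": 0},
    {"dx": 0, "dy": 0, "dz": 0, "yaw": 0},
    {"dx": 0, "dy": 0, "dz": 0, "yaw": 0},
  ],
)

```text
t: 3.3
position: [0.6543, 0.1067, 0.0575]
orientation: [0.0, 0.994, 0.105, 0.001]
contact_force: [-0.9, 0.3, -0.2]
width: 0.0949
```

```bash
python3 -c "
from h import *
plan((.653,.1055,.055),12.05)
p,d=grab_frame('wrist');q,d=grab_frame('scene')
cv2.imwrite('pics/g1.png',cv2.resize(np.vstack([p,q]),(450,600))[...,::-1])"
```

```text
t 3.3 tcp [0.6543 0.1067 0.0575] toolx deg 12.05 tilt [0.0028 0.0002] w 0.0949 F [-0.9  0.3 -0.2]
 -> d cm [-0.16  0.09  0.25] yaw -0.0
```

View pics/g1.png

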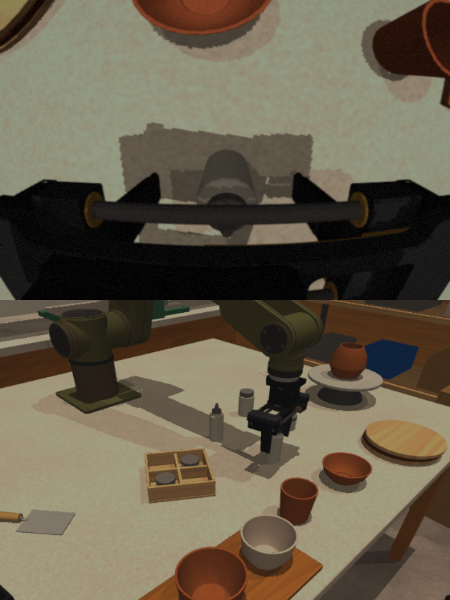

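The bottle stands between the open fingers, near (228,180) in the wrist half of the picture, roughly centred and upright. I'll close the gripper.

arm_command(
  commands=[
    {"dx": 0, "dy": 0, "dz": 0.1, "yaw": 0},
    {"dx": 0, "dy": 0, "dz": 0.1, "yaw": 0},
    {"dx": 0, "dy": 0, "dz": 0.1, "yaw": 0},
    {"dx": 0, "dy": 0, "dz": 0.1, "yaw": 0},
    {"dx": 0, "dy": 0, "dz": 0.1, "yaw": 0},
    {"dx": 0, "dy": 0, "dz": 0.1, "yaw": 0},
    {"dx": 0, "dy": 0, "dz": 0.1, "yaw": 0},
    {"dx": 0, "dy": 0, "dz": 0.1, "yaw": 0},
  ],
  hand=1,
  force=15,
)

```text
t: 4.2
position: [0.6533, 0.1066, 0.0547]
orientation: [0.0, 0.994, 0.105, 0.0]
contact_force: [1.1, 0.1, -1.0]
width: 0.0377
```

arm_command(
  commands=[
    {"dx": 0, "dy": 0, "dz": 0, "yaw": 0},
    {"dx": 0, "dy": 0, "dz": 0, "yaw": 0},
    {"dx": 0, "dy": 0, "dz": 0, "yaw": 0},
  ],
)

```text
t: 4.5
position: [0.6533, 0.1066, 0.0547]
orientation: [0.0, 0.994, 0.105, 0.0]
contact_force: [-0.0, -1.0, -0.4]
width: 0.0375
```

```bash
python3 -c "
from h import *
plan((.6115,-.1112,.145),12.05)"
```

```text
t 4.5 tcp [0.6533 0.1066 0.0547] toolx deg 12.05 tilt [ 0.0001 -0.    ] w 0.0375 F [-0.  -1.  -0.4]
 -> d cm [-8.63 20.43 -9.03] yaw 0.0
```

arm_command(
  commands=[
    {"dx": 0, "dy": 0, "dz": -1.5, "yaw": 0},
    {"dx": 0, "dy": 0, "dz": -4, "yaw": 0},
    {"dx": 0, "dy": 0, "dz": -6.5, "yaw": 0},
    {"dx": 0, "dy": 0, "dz": -9, "yaw": 0},
    {"dx": -0.6, "dy": 1.4, "dz": -9, "yaw": 0},
    {"dx": -1.8, "dy": 4.2, "dz": -9, "yaw": 0},
    {"dx": -3, "dy": 7, "dz": -9, "yaw": 0},
    {"dx": -4.2, "dy": 10, "dz": -9, "yaw": 0},
  ],
)

```text
t: 5.3
position: [0.6317, -0.0016, 0.1435]
orientation: [0.0, 0.994, 0.105, -0.001]
contact_force: [0.8, -0.1, -1.1]
width: 0.0381
```

arm_command(
  commands=[
    {"dx": -1.3, "dy": 3, "dz": 0, "yaw": 0},
    {"dx": -2.5, "dy": 6, "dz": 0, "yaw": 0},
    {"dx": -3.5, "dy": 8.4, "dz": 0, "yaw": 0},
    {"dx": -4.2, "dy": 10, "dz": 0, "yaw": 0},
    {"dx": -4.4, "dy": 10.4, "dz": 0, "yaw": 0},
    {"dx": -4.4, "dy": 10.4, "dz": 0, "yaw": 0},
    {"dx": -4.4, "dy": 10.4, "dz": 0, "yaw": 0},
    {"dx": -4.4, "dy": 10.4, "dz": 0, "yaw": 0},
  ],
)

```text
t: 6.1
position: [0.6119, -0.1098, 0.1446]
orientation: [-0.0, 0.994, 0.106, -0.0]
contact_force: [-0.6, 0.4, -1.9]
width: 0.0374
```

```bash
python3 -c "
from h import *
plan((.6115,-.1112,.062),12.05)
p,d=grab_frame('wrist');q,d=grab_frame('scene')
cv2.imwrite('pics/g2.png',np.vstack([cv2.resize(p,(560,420))[60:],q[80:320]])[...,::-1])"
```

```text
t 6.1 tcp [ 0.6119 -0.1098  0.1446] toolx deg 12.14 tilt [-0.      0.0002] w 0.0374 F [-0.6  0.4 -1.9]
 -> d cm [-0.07  0.13  8.26] yaw 0.09
```

View pics/g2.png

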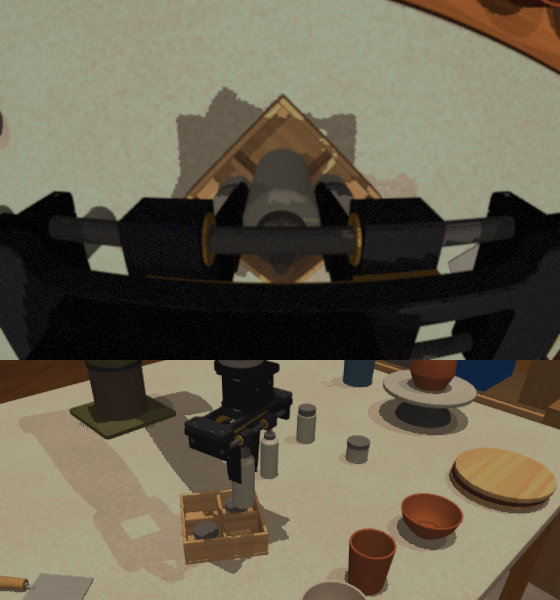

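The bottle is held upright over the far empty cell, and the box corner lies straight behind it, so it is aligned. I'll lower it.

arm_command(
  commands=[
    {"dx": -0.1, "dy": 0.1, "dz": 0, "yaw": 0},
    {"dx": -0.1, "dy": 0.1, "dz": 1.5, "yaw": 0},
    {"dx": -0.1, "dy": 0.1, "dz": 3, "yaw": 0},
    {"dx": -0.1, "dy": 0.1, "dz": 4.5, "yaw": 0},
    {"dx": -0.1, "dy": 0.1, "dz": 6, "yaw": 0},
    {"dx": -0.1, "dy": 0.1, "dz": 7, "yaw": 0},
    {"dx": -0.1, "dy": 0.1, "dz": 7.8, "yaw": 0},
    {"dx": -0.1, "dy": 0.1, "dz": 8.1, "yaw": 0},
  ],
)

```text
t: 7.0
position: [0.6104, -0.1119, 0.0623]
orientation: [-0.0, 0.994, 0.105, -0.001]
contact_force: [0.4, 0.1, -0.4]
width: 0.0378
```

arm_command(
  commands=[
    {"dx": 0, "dy": 0, "dz": 0.1, "yaw": 0},
    {"dx": 0, "dy": 0, "dz": 0.2, "yaw": 0},
    {"dx": 0, "dy": 0, "dz": 0.2, "yaw": 0},
    {"dx": 0, "dy": 0, "dz": 0.2, "yaw": 0},
    {"dx": 0, "dy": 0, "dz": 0.2, "yaw": 0},
  ],
)

```text
t: 7.5
position: [0.6112, -0.1121, 0.0621]
orientation: [0.0, 0.994, 0.105, 0.0]
contact_force: [-0.5, -0.6, -1.3]
width: 0.0374
```

```bash
python3 -c "
from h import *
plan((.6115,-.1112,.0607),12.05)"
```

```text
t 7.5 tcp [ 0.6112 -0.1121  0.0621] toolx deg 12.05 tilt [ 0.0008 -0.0002] w 0.0374 F [-0.5 -0.6 -1.3]
 -> d cm [ 0.04 -0.08  0.14] yaw 0.0
```

arm_command(
  commands=[
    {"dx": 0, "dy": 0, "dz": 0.1, "yaw": 0},
    {"dx": 0, "dy": 0, "dz": 0.1, "yaw": 0},
    {"dx": 0, "dy": 0, "dz": 0.1, "yaw": 0},
    {"dx": 0, "dy": 0, "dz": 0.1, "yaw": 0},
  ],
)

```text
t: 7.9
position: [0.611, -0.112, 0.0607]
orientation: [-0.0, 0.994, 0.105, -0.0]
contact_force: [0.0, -0.1, -0.2]
width: 0.0376
```

```bash
python3 -c "
from h import *
plan((.6115,-.1112,.0607),12.05)"
```

```text
t 7.9 tcp [ 0.611  -0.112   0.0607] toolx deg 12.05 tilt [-0.  0.] w 0.0376 F [ 0.  -0.1 -0.2]
 -> d cm [ 0.07 -0.07 -0.  ] yaw 0.0
```

arm_command(
  commands=[
    {"dx": 0, "dy": 0, "dz": 0.1, "yaw": 0},
    {"dx": 0, "dy": 0, "dz": 0.1, "yaw": 0},
    {"dx": 0, "dy": 0, "dz": 0.1, "yaw": 0},
  ],
)

```text
t: 8.2
position: [0.6113, -0.112, 0.0606]
orientation: [0.0, 0.994, 0.105, 0.0]
contact_force: [-1.9, 1.0, 5.6]
width: 0.0377
```

arm_command(
  commands=[
    {"dx": 0, "dy": 0, "dz": 0, "yaw": 0},
    {"dx": 0, "dy": 0, "dz": 0, "yaw": 0},
    {"dx": 0, "dy": 0, "dz": 0, "yaw": 0},
    {"dx": 0, "dy": 0, "dz": 0, "yaw": 0},
    {"dx": 0, "dy": 0, "dz": 0, "yaw": 0},
    {"dx": 0, "dy": 0, "dz": 0, "yaw": 0},
    {"dx": 0, "dy": 0, "dz": 0, "yaw": 0},
    {"dx": 0, "dy": 0, "dz": 0, "yaw": 0},
  ],
  hand=-1,
)

```text
t: 9.0
position: [0.611, -0.112, 0.0597]
orientation: [0.0, 0.994, 0.105, 0.0]
contact_force: [0.6, -0.5, -0.1]
width: 0.0932
```

arm_command(
  commands=[
    {"dx": 0, "dy": 0, "dz": -1, "yaw": 0},
    {"dx": 0, "dy": 0, "dz": -3, "yaw": 0},
    {"dx": 0, "dy": 0, "dz": -6, "yaw": 0},
    {"dx": 0, "dy": 0, "dz": -9, "yaw": 0},
    {"dx": 0, "dy": 0, "dz": -12, "yaw": 0},
    {"dx": 0, "dy": 0, "dz": -15, "yaw": 0},
    {"dx": 0, "dy": 0, "dz": -15, "yaw": 0},
    {"dx": 0, "dy": 0, "dz": -15, "yaw": 0},
  ],
)

```text
t: 9.8
position: [0.6114, -0.1121, 0.211]
orientation: [0.0, 0.994, 0.105, 0.001]
contact_force: [0.9, -0.2, -0.3]
width: 0.0951
```

```bash
python3 -c "
from h import *
plan((.4795,.0786,.21),12.05)
p,d=grab_frame('scene');cv2.imwrite('pics/g3.png',p[...,::-1])"
```

```text
t 9.8 tcp [ 0.6114 -0.1121  0.211 ] toolx deg 12.06 tilt [ 0.0023 -0.0006] w 0.0951 F [ 0.9 -0.2 -0.3]
 -> d cm [ -8.92 -21.41   0.06] yaw 0.01
```

View pics/g3.png

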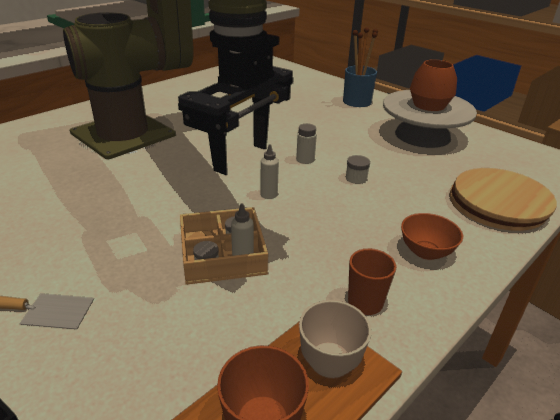

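Bottle 1 stands upright in the far cell, with its nozzle near (241,212). The second bottle, at about (269,175), is untouched.

arm_command(
  commands=[
    {"dx": -1, "dy": -2.5, "dz": 0, "yaw": 0},
    {"dx": -2.5, "dy": -6, "dz": 0, "yaw": 0},
    {"dx": -4.2, "dy": -10, "dz": 0, "yaw": 0},
    {"dx": -5.9, "dy": -14, "dz": 0, "yaw": 0},
    {"dx": -7.5, "dy": -18, "dz": 0, "yaw": 0},
    {"dx": -8.6, "dy": -20.5, "dz": 0, "yaw": 0},
    {"dx": -8.9, "dy": -21.4, "dz": 0, "yaw": 0},
    {"dx": -8.9, "dy": -21.4, "dz": 0, "yaw": 0},
  ],
)

```text
t: 10.65
position: [0.4783, 0.0792, 0.2083]
orientation: [0.0, 0.994, 0.106, -0.001]
contact_force: [-0.1, -0.4, -0.6]
width: 0.0952
```

arm_command(
  commands=[
    {"dx": 0, "dy": 0, "dz": 0, "yaw": 0},
    {"dx": 0, "dy": 0, "dz": 0, "yaw": 0},
    {"dx": 0, "dy": 0, "dz": 0, "yaw": 0},
  ],
)

```text
t: 10.95
position: [0.4798, 0.0778, 0.2094]
orientation: [0.0, 0.995, 0.104, -0.0]
contact_force: [-0.1, -0.1, 0.0]
width: 0.0953
```

```bash
python3 -c "
from h import *
plan((.4795,.0786,.055),12.05)"
```

```text
t 10.95 tcp [0.4798 0.0778 0.2094] toolx deg 11.96 tilt [-0.0005 -0.0002] w 0.0953 F [-0.1 -0.1  0. ]
 -> d cm [-0.   -0.09 15.44] yaw -0.09
```

arm_command(
  commands=[
    {"dx": 0, "dy": -0.1, "dz": 1, "yaw": 0},
    {"dx": 0, "dy": -0.1, "dz": 3, "yaw": 0},
    {"dx": 0, "dy": -0.1, "dz": 6, "yaw": 0},
    {"dx": 0, "dy": -0.1, "dz": 9, "yaw": 0},
    {"dx": 0, "dy": -0.1, "dz": 12, "yaw": 0},
    {"dx": 0, "dy": -0.1, "dz": 14, "yaw": 0},
    {"dx": 0, "dy": -0.1, "dz": 15, "yaw": 0},
    {"dx": 0, "dy": -0.1, "dz": 15.4, "yaw": 0},
  ],
)

```text
t: 11.75
position: [0.4782, 0.0794, 0.0541]
orientation: [-0.0, 0.994, 0.105, -0.001]
contact_force: [-0.9, -0.0, -0.1]
width: 0.0951
```

arm_command(
  commands=[
    {"dx": 0, "dy": 0, "dz": 0, "yaw": 0},
    {"dx": 0, "dy": 0, "dz": 0, "yaw": 0},
    {"dx": 0, "dy": 0, "dz": 0, "yaw": 0},
    {"dx": 0, "dy": 0, "dz": 0, "yaw": 0},
  ],
)

```text
t: 12.15
position: [0.4798, 0.0797, 0.0567]
orientation: [0.0, 0.994, 0.105, 0.001]
contact_force: [-0.5, 0.1, -1.2]
width: 0.0951
```

arm_command(
  commands=[
    {"dx": 0, "dy": 0, "dz": 0, "yaw": 0},
    {"dx": 0, "dy": 0, "dz": 0, "yaw": 0},
    {"dx": 0, "dy": 0, "dz": 0, "yaw": 0},
    {"dx": 0, "dy": 0, "dz": 0, "yaw": 0},
    {"dx": 0, "dy": 0, "dz": 0, "yaw": 0},
    {"dx": 0, "dy": 0, "dz": 0, "yaw": 0},
    {"dx": 0, "dy": 0, "dz": 0, "yaw": 0},
    {"dx": 0, "dy": 0, "dz": 0, "yaw": 0},
  ],
  hand=1,
  force=15,
)

```text
t: 12.95
position: [0.479, 0.0796, 0.0556]
orientation: [0.0, 0.994, 0.105, -0.0]
contact_force: [-0.4, 1.1, -1.1]
width: 0.0377
```

arm_command(
  commands=[
    {"dx": 0, "dy": 0, "dz": 0, "yaw": 0},
    {"dx": 0, "dy": 0, "dz": 0, "yaw": 0},
    {"dx": 0, "dy": 0, "dz": 0, "yaw": 0},
  ],
)

```text
t: 13.25
position: [0.479, 0.0796, 0.0556]
orientation: [-0.0, 0.994, 0.105, -0.0]
contact_force: [-0.3, -0.2, -0.7]
width: 0.0379
```

```bash
python3 -c "
from h import *
plan((.5175,-.1312,.145),12.05)"
```

```text
t 13.25 tcp [0.479  0.0796 0.0556] toolx deg 12.05 tilt [-0. -0.] w 0.0379 F [-0.3 -0.2 -0.7]
 -> d cm [-0.64 21.42 -8.94] yaw 0.0
```

arm_command(
  commands=[
    {"dx": 0, "dy": 0, "dz": -1.5, "yaw": 0},
    {"dx": 0, "dy": 0, "dz": -4, "yaw": 0},
    {"dx": 0, "dy": 0, "dz": -6.5, "yaw": 0},
    {"dx": 0, "dy": 0, "dz": -9, "yaw": 0},
    {"dx": 0, "dy": 1.4, "dz": -9, "yaw": 0},
    {"dx": -0.1, "dy": 4.2, "dz": -9, "yaw": 0},
    {"dx": -0.2, "dy": 7, "dz": -9, "yaw": 0},
    {"dx": -0.3, "dy": 10, "dz": -9, "yaw": 0},
  ],
)

```text
t: 14.05
position: [0.4961, -0.0202, 0.1438]
orientation: [-0.0, 0.994, 0.105, -0.001]
contact_force: [1.3, -0.2, -1.2]
width: 0.0378
```

arm_command(
  commands=[
    {"dx": 0, "dy": 3, "dz": 0, "yaw": 0},
    {"dx": -0.1, "dy": 6, "dz": 0, "yaw": 0},
    {"dx": -0.2, "dy": 8.5, "dz": 0, "yaw": 0},
    {"dx": -0.3, "dy": 10.5, "dz": 0, "yaw": 0},
    {"dx": -0.3, "dy": 11.4, "dz": 0, "yaw": 0},
    {"dx": -0.3, "dy": 11.4, "dz": 0, "yaw": 0},
    {"dx": -0.3, "dy": 11.4, "dz": 0, "yaw": 0},
    {"dx": -0.3, "dy": 11.4, "dz": 0, "yaw": 0},
  ],
)

```text
t: 14.85
position: [0.5176, -0.13, 0.1452]
orientation: [-0.0, 0.994, 0.105, -0.0]
contact_force: [-0.1, -0.4, -0.8]
width: 0.0379
```

```bash
python3 -c "
from h import *
plan((.5175,-.1312,.0616),12.05)
p,d=grab_frame('wrist');q,d=grab_frame('scene')
cv2.imwrite('pics/g4.png',np.vstack([cv2.resize(p,(560,420))[60:],q[80:320]])[...,::-1])"
```

```text
t 14.85 tcp [ 0.5176 -0.13    0.1452] toolx deg 12.11 tilt [-0.0006  0.0005] w 0.0379 F [-0.1 -0.4 -0.8]
 -> d cm [-0.03  0.12  8.36] yaw 0.06
```

View pics/g4.png

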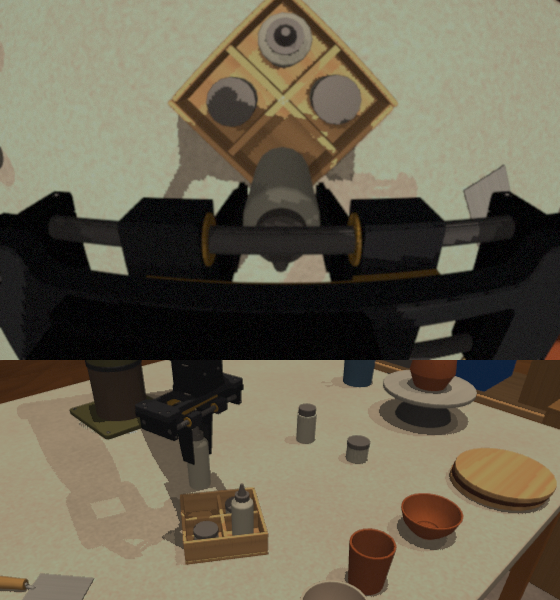

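Bottle 1 is upright and centred in its cell, at (285,40) in the wrist half, and the pots are lying flat. Bottle 2 hangs upright over the near cell, in line with it, so I'll lower it.

arm_command(
  commands=[
    {"dx": 0, "dy": 0.1, "dz": 0, "yaw": 0},
    {"dx": 0, "dy": 0.1, "dz": 1.5, "yaw": 0},
    {"dx": 0, "dy": 0.1, "dz": 3, "yaw": 0},
    {"dx": 0, "dy": 0.1, "dz": 4.5, "yaw": 0},
    {"dx": 0, "dy": 0.1, "dz": 6, "yaw": 0},
    {"dx": 0, "dy": 0.1, "dz": 7, "yaw": 0},
    {"dx": 0, "dy": 0.1, "dz": 7.8, "yaw": 0},
    {"dx": 0, "dy": 0.1, "dz": 8.1, "yaw": 0},
  ],
)

```text
t: 15.75
position: [0.5175, -0.1317, 0.0634]
orientation: [-0.0, 0.994, 0.105, -0.001]
contact_force: [-0.3, -0.1, -0.7]
width: 0.0378
```

arm_command(
  commands=[
    {"dx": 0, "dy": 0, "dz": 0.1, "yaw": 0},
    {"dx": 0, "dy": 0, "dz": 0.1, "yaw": 0},
    {"dx": 0, "dy": 0, "dz": 0.1, "yaw": 0},
    {"dx": 0, "dy": 0, "dz": 0.1, "yaw": 0},
    {"dx": 0, "dy": 0, "dz": 0.1, "yaw": 0},
    {"dx": 0, "dy": 0, "dz": 0.1, "yaw": 0},
    {"dx": 0, "dy": 0, "dz": 0.1, "yaw": 0},
  ],
)

```text
t: 16.45
position: [0.5181, -0.1319, 0.0638]
orientation: [0.0, 0.994, 0.105, 0.0]
contact_force: [0.4, -0.5, -1.2]
width: 0.0378
```

```bash
python3 -c "
from h import *
plan((.5175,-.1312,.0616),12.05)"
```

```text
t 16.45 tcp [ 0.5181 -0.1319  0.0638] toolx deg 12.05 tilt [ 0.0002 -0.0001] w 0.0378 F [ 0.4 -0.5 -1.2]
 -> d cm [-0.05 -0.08  0.22] yaw 0.0
```

arm_command(
  commands=[
    {"dx": 0, "dy": 0, "dz": 0.1, "yaw": 0},
    {"dx": 0, "dy": 0, "dz": 0.2, "yaw": 0},
    {"dx": 0, "dy": 0, "dz": 0.25, "yaw": 0},
    {"dx": 0, "dy": 0, "dz": 0.3, "yaw": 0},
    {"dx": 0, "dy": 0, "dz": 0.3, "yaw": 0},
    {"dx": 0, "dy": 0, "dz": 0.3, "yaw": 0},
  ],
)

```text
t: 17.05
position: [0.5184, -0.1319, 0.0615]
orientation: [0.0, 0.994, 0.105, 0.0]
contact_force: [-2.2, 0.2, 5.0]
width: 0.0377
```

```bash
python3 -c "
from h import *
plan((.5175,-.1312,.0616),12.05)"
```

```text
t 17.05 tcp [ 0.5184 -0.1319  0.0615] toolx deg 12.06 tilt [ 0.0005 -0.    ] w 0.0377 F [-2.2  0.2  5. ]
 -> d cm [-0.08 -0.09 -0.01] yaw 0.01
```

The 5 N upward force shows the bottle is on the floor, so I'll release and retreat.

arm_command(
  commands=[
    {"dx": 0, "dy": 0, "dz": 0, "yaw": 0},
    {"dx": 0, "dy": 0, "dz": 0, "yaw": 0},
    {"dx": 0, "dy": 0, "dz": 0, "yaw": 0},
    {"dx": 0, "dy": 0, "dz": 0, "yaw": 0},
    {"dx": 0, "dy": 0, "dz": 0, "yaw": 0},
    {"dx": 0, "dy": 0, "dz": 0, "yaw": 0},
    {"dx": 0, "dy": 0, "dz": 0, "yaw": 0},
    {"dx": 0, "dy": 0, "dz": 0, "yaw": 0},
  ],
  hand=-1,
)

```text
t: 17.85
position: [0.5181, -0.1319, 0.0607]
orientation: [-0.0, 0.994, 0.105, 0.0]
contact_force: [0.5, -0.3, 0.1]
width: 0.0934
```

arm_command(
  commands=[
    {"dx": 0, "dy": 0, "dz": -1, "yaw": 0},
    {"dx": 0, "dy": 0, "dz": -3, "yaw": 0},
    {"dx": 0, "dy": 0, "dz": -6, "yaw": 0},
    {"dx": 0, "dy": 0, "dz": -9, "yaw": 0},
    {"dx": 0, "dy": 0, "dz": -12, "yaw": 0},
    {"dx": 0, "dy": 0, "dz": -15, "yaw": 0},
    {"dx": 0, "dy": 0, "dz": -17, "yaw": 0},
    {"dx": 0, "dy": 0, "dz": -17, "yaw": 0},
  ],
)

```text
t: 18.65
position: [0.5201, -0.1326, 0.2356]
orientation: [0.002, 0.994, 0.105, 0.004]
contact_force: [-0.4, -0.3, 1.5]
width: 0.0952
```

arm_command(
  commands=[
    {"dx": 0, "dy": -2, "dz": 0, "yaw": 0},
    {"dx": 0, "dy": -5, "dz": 0, "yaw": 0},
    {"dx": 0, "dy": -9, "dz": 0, "yaw": 0},
    {"dx": 0, "dy": -13, "dz": 0, "yaw": 0},
    {"dx": 0, "dy": -17, "dz": 0, "yaw": 0},
    {"dx": 0, "dy": -20, "dz": 0, "yaw": 0},
    {"dx": 0, "dy": -22, "dz": 0, "yaw": 0},
    {"dx": 0, "dy": -22, "dz": 0, "yaw": 0},
  ],
)

```text
t: 19.45
position: [0.4709, 0.0851, 0.2293]
orientation: [-0.0, 0.994, 0.107, -0.001]
contact_force: [-0.1, -0.6, -0.6]
width: 0.0951
```

```bash
python3 - <<'E'
from h import *
for n in('top','scene'):
    p,d=grab_frame(n);cv2.imwrite(f'pics/{n}2.png',p[...,::-1]);q=cloud(d,get_calibration(n))[d>0]
    for c in((.6115,-.1112),(.5175,-.1312)):
        w=q[np.linalg.norm(q[:,:2]-c,axis=1)<.04]
        for lo,hi in((.054,.089),(.108,.14)):
            t=w[(w[:,2]>lo)&(w[:,2]<hi)];A=np.c_[2*t[:,:2],np.ones(len(t))]
            s=np.linalg.lstsq(A,(t[:,:2]**2).sum(1),rcond=None)[0]
            print(n,c,lo,len(t),'circ',s[:2].round(4),'mean',t[:,:2].mean(0).round(4),'zmax',t[:,2].max().round(4))
plan((.5,.1,.2),12)
E
python3 -c "
import cv2,numpy as np
cv2.imwrite('pics/end.png',np.hstack([cv2.resize(cv2.imread('pics/top2.png')[110:290,270:450],(400,400)),cv2.resize(cv2.imread('pics/scene2.png')[140:300,140:300],(400,400))]))"
```

```text
top (0.6115, -0.1112) 0.054 146 circ [ 0.6091 -0.1128] mean [ 0.598  -0.1071] zmax 0.089
top (0.6115, -0.1112) 0.108 70 circ [ 0.6104 -0.114 ] mean [ 0.6078 -0.1124] zmax 0.1281
top (0.5175, -0.1312) 0.054 116 circ [ 0.5173 -0.1327] mean [ 0.5093 -0.124 ] zmax 0.089
top (0.5175, -0.1312) 0.108 78 circ [ 0.5172 -0.132 ] mean [ 0.5162 -0.1317] zmax 0.1281
scene (0.6115, -0.1112) 0.054 368 circ [ 0.6116 -0.1117] mean [ 0.6224 -0.1206] zmax 0.0889
scene (0.6115, -0.1112) 0.108 120 circ [ 0.6129 -0.1131] mean [ 0.6141 -0.1141] zmax 0.1298
scene (0.5175, -0.1312) 0.054 338 circ [ 0.5198 -0.1317] mean [ 0.5311 -0.1395] zmax 0.0888
scene (0.5175, -0.1312) 0.108 108 circ [ 0.52   -0.1323] mean [ 0.522  -0.1336] zmax 0.1291
t 19.55 tcp [0.4716 0.0832 0.2297] toolx deg 12.11 tilt [-0.0014 -0.0006] w 0.0954 F [ 0.8 -1.3 -0.4]
 -> d cm [ 3.13 -1.04  2.96] yaw 0.11
```

View pics/end.png

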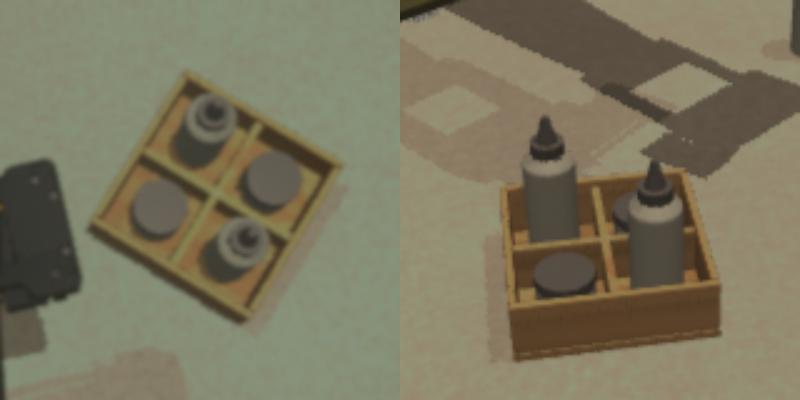

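Both bottles stand upright, nozzle up, in the two empty cells. Their tips measure about 0.128 m high, which is 6 mm plus 122 mm, so both feet are on the floor, within about 2 mm of centre. The arm is clear, so I'll hand in.

```bash
python3 -c "
from station import *
print(close_job())"
```

```text
the job is handed in; nothing more can be done
None
```

Both slip bottles now stand in the two empty cells of the plywood box, nozzle up. I gripped each one on its straight body above the rim height, carried it over, lowered it to the cell floor and released it. The job was handed in at about 19.6 s of the 56 s allowed.

**Last checks:**
- **Position:** in the last top and scene views, both bottles measured within about 3 mm of their cell centres.
- **Height:** the nozzle tips read 0.128 to 0.130 m, where a bottle on the cell floor should read 0.128 m.
- **Upright:** body and tip centres agreed within about 2 mm, so both bottles are upright.
- **Clearance:** the gripper was open and well away from everything, and the final picture shows both pots still in their cells.

**Disagreements:** the top and scene cameras differ by about 2.5 mm in x, which is about the stated calibration error. No check failed. One move call was rejected for missing fields and nothing moved, so I sent it again.

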